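# Slide the flange into the holding track

## Task

Load the turned flange into the holding track for inspection: lay it flat, hub up, in front of the track's flared mouth and slide it in under the two lips until it is fully home against the stop, then let go. Leave the gear and the smaller end cap where they are.

Things in the scene. Friction and masses are not known exactly. Their poses are not given: they have to be found in the camera images.
- flange: The part to load: turned steel flange lying flat, hub up: disc 64 mm in diameter, 11 mm thick, with a ring of bolt holes, and on it a round hub 34 mm in diameter up to 26 mm above the underside; 0.2 to 0.45 kg. Origin: centre of its underside; z up. Yaw does not matter. Grip it across the hub. It, the gear and the end cap start on the left of the bench, in any order of their three places.
- track: Holding track fixed to the bench: two aluminium rails 78 mm apart inside, each with a thin steel lip over the channel; the bench is its floor. Lips: underside 16 mm, top 18.5 mm, screw heads 21.5 mm up; slot between them 46 mm wide for the hub. Origin: on the bench, where the flange's centre lies when fully home. x: sliding direction, from mouth to stop, roughly away from the robot; z up.
- track_mouth (a point): Point on the bench on the channel's midline just before the mouth, 140 mm back along -x from the track's origin: a flange centred here lies free on the bench, clear of the track. The side walls flare outward from 70 to 100 mm before the track's origin; the lips begin 60 to 70 mm before it.
- track_stop (a point): Middle of the near face of the stop, on the bench, 33 mm beyond the track's origin along x. The stop is a rigid bar 9 mm high across the channel; the lips end 45 mm beyond the origin. Above the slot all is open: fingers up to 40 mm wide fit into it if they hold the hub fore and aft (mouth side and stop side); fingers set crosswise must stay above the lips.
- gear: Bystander: steel spur gear lying flat, 49 mm in diameter, 19 mm high with its hub; toothed rim. Origin at the centre of its underside. Loose; leave it alone.
- end_cap: Bystander: turned steel end cap lying flat, 52 mm in diameter, 18 mm high, flanged like the flange but smaller, lower and without bolt holes. Origin at the centre of its underside. Loose; leave it alone.
There are look-alikes about, which are no part of the job. Leave any pink look-alike of the track alone.

How it is judged:
By the outcome, as a careful person would: the job done as asked, in the order asked, and still so for the second after the job is handed in, with the robot touching nothing.
It also fails if it takes over 40 s, if anything falls off the work surface, if the arm or the gripper's body presses on something with over 40 N, if the wrist force passes 120 N, or if a joint passes its speed limit or range.

## Robot

A 6-joint arm with a two-finger parallel gripper is mounted at the origin on a cart in front of the work surface, level with it; the furniture and walls round the work are solid. World frame = base frame: x ahead of the robot, y to its left, z up, the work surface at z = 0. Lengths are in mm, angles in rad, forces in N, time in s.
With the tool pointing down it reaches from about 325 to 875 mm from the base axis. Payload 4.4 kg.
Tool frame: the origin (TCP) lies at the centre of the arm's flange, where the gripper is bolted on; the fingertips stand 173 mm ahead of it and the grasp point (between the pads) lies 155 mm ahead of it; z points along the fingers, y is the line along which they close (so a half turn about z gives the same grasp; the last joint's range is limited). The gripper opens to 85 mm and grips with 20 to 120 N. Pads are 22 mm wide; open, the fingers measure 114 mm over their backs; the gripper's body (76 mm by 85 mm) begins 54 mm behind the grasp point. The pads swing forward as they close: fully open they stand 13 mm farther back than shut.
Start: joints at [-1.377, 0.207, 1.542, -0, 1.393, -0.15], TCP at [193.802, -541.359, 404.682] pointing down, gripper open.
Joint ranges: [-2.73, 2.73], [-0.86, 2.22], [0.23, 2.46], [-1.11, 4.25], [0.08, 2.63], [-2.82, 2.82]. Speed limits (rad/s): [2.79, 2.79, 3.14, 3.14, 3.14, 3.14].

## Interface

Orientations are given as a unit quaternion [x, y, z, w].
In Python, from rig import robot, vision, workorder gives the robot as it stands.
- The arm moves only by the tool apply_moves, never from a script. Its argument "moves" is a list of rows, each a list of 7 numbers: the shift along the tool's x, y, z in m, then the turn, a rotation vector about the tool's x, y, z in degrees, then the finger opening in m, from 0 to 0.0854. A call has 1 to 12 rows; each row is the pose to reach, as a shift and turn from the pose commanded when the call began, along the tool's axes at that moment; what a row does not reach only later rows make up. A row lasts 1/12 s, in which the tool goes at most 41.7 mm and 7.16 degrees, less where a joint would pass 70% of its speed; a pose out of reach is approached as far as the arm can. A call with a gripper value outside its range is refused whole. The fingers move at their own pace and stop on an object; the grip force is fixed at half the most. Time passes only in rows, so rows that repeat a pose let the fingers close. It gives the time, the measured TCP pose, the force, the opening and the grip force at its end, in the units of the state.
- robot.read_state(): the state, without advancing time (a new reading comes with each control period).
- vision.read_camera(name): name is "scene" or "top" or "wrist"; returns the picture (480x640x3 uint8, blue, green, red); there is no depth.
- vision.camera_info(name): a dict with "fx", "fy", "cx", "cy" (pixels), "R" (3x3) and "t" (3): a world point X has camera coordinates R X + t. Camera axes: x right, y down, z forward; pixel columns grow to the right and rows downward; lengths in mm; the calibration is good to about 2 mm. The wrist camera is an equidistant fisheye: a pixel r from the principal point sees the ray r / f radians off the axis. A picture is of the moment at which its call begins: read the wrist's pose just before it. camera_info takes no time and is no camera call; for the wrist camera it gives the pose at the moment of the call.
- workorder.close_job(): hands the job in; it is judged then, once.
The state is a dict: "clock": time; "q": joint angles; "qvel": joint speeds; "tau": joint torques, N m; "tool_pos": TCP position; "ee_rot": TCP orientation; "wrist_force": force on the tool from outside, world axes, zero at the start; "torque": the same for the moment, N m; "gripper_width": finger opening in mm; "grasp_force": force on a finger pad.
Only numpy, scipy, OpenCV 4.12 (cv2) and the standard library are available. Lean on these libraries where they do the work, as an engineer would, in place of code of your own. Each camera call takes 0.05 s, during which the arm holds its last target. There are 200 camera calls.

## Working session

There is one attempt and no reset: what is moved stays moved. The work goes in short steps, Python scripts to look and compute and a tool call to move; the robot and the scene stay as the last step left them, time stands still between calls to the robot, and variables do not carry over. Pictures are saved under pics/ and viewed, at most 11 in all, crops included, and the job is handed in when it is done.

Besides the shell and the picture viewer there is one more tool, called as a command line: name --pt "numbers of a row" for each row, then --argument value for the rest. apply_moves: Moves the arm, as the interface text tells. Its arguments: {"type":"object","properties":{"moves":{"type":"array"}},"required":["moves"]}

```bash
mkdir -p pics; ls
python3 - <<'E'
from rig import robot, vision
import cv2
s=robot.read_state(); print(s['clock'],s['tool_pos'],s['ee_rot'],s['gripper_width'])
for n in ('top','scene'):
    cv2.imwrite(f'pics/{n}0.png',vision.read_camera(n))
    i=vision.camera_info(n);print(n,i)
E
```

```text
pics
0.0 [ 193.73438586 -540.98844133  403.50612172] [ 9.85260944e-01  1.71054151e-01 -1.85065722e-05 -1.16162501e-03] 85.35394329512667
top {'fx': 512.4812197530911, 'fy': 512.4812197530911, 'cx': 314.98006045004666, 'cy': 230.31886213903528, 'R': array([[-7.52791237e-03, -9.99969735e-01, -1.96448374e-03],
       [-9.79118015e-01,  7.77002312e-03, -2.03144137e-01],
       [ 2.03153253e-01,  3.94210159e-04, -9.79146874e-01]]), 't': array([  27.17245991,  551.36140567, 1059.03076497])}
scene {'fx': 574.7377825477685, 'fy': 574.7377825477685, 'cx': 316.48773204748744, 'cy': 230.50449213349685, 'R': array([[ 0.87455172, -0.48454095,  0.01947695],
       [-0.2334432 , -0.45586793, -0.85888806],
       [ 0.42504536,  0.74659527, -0.51179287]]), 't': array([-500.01871452,  178.11406249, 1394.97574122])}
```

View pics/top0.png

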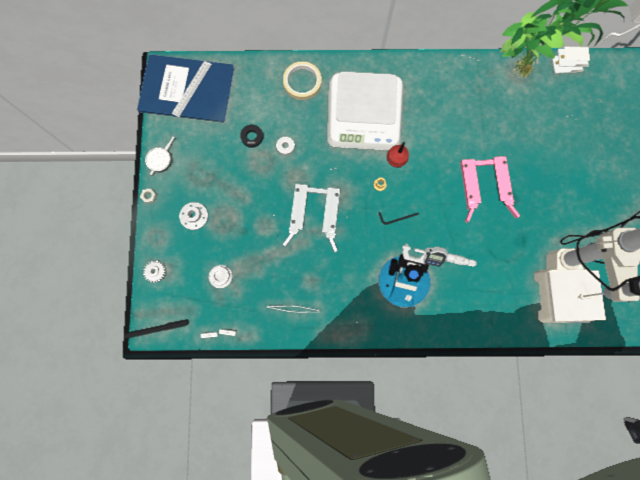

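View pics/scene0.png

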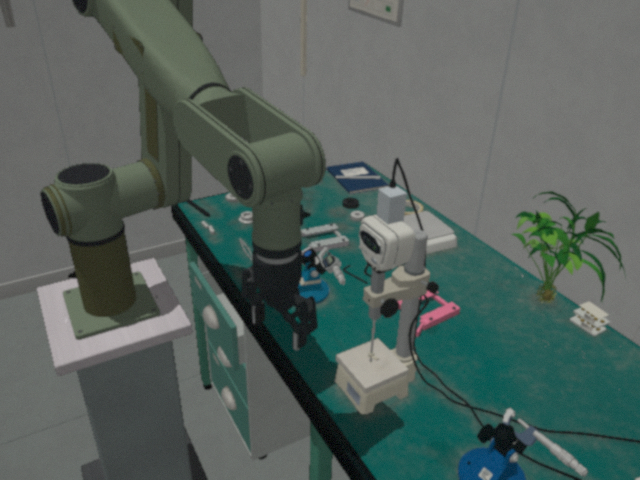

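The top view shows three turned parts on the left: A (193,215), B (154,271) and C (220,276). A looks like the flange because it is the largest and has a bolt-hole ring. B is toothed, so it is the gear. C is smaller and plain, so it is the end cap. The grey track is at (315,215) with its flared mouth at the bottom, and the pink look-alike is at (488,188). I'll confirm with an enlarged crop and measure.

```bash
cat > h.py <<'E'
import numpy as np, cv2
from rig import robot, vision
from scipy.spatial.transform import Rotation as Ro
def ray(n,uv,z,i=None):
    i=i or vision.camera_info(n); R=np.array(i['R']);t=np.array(i['t'])
    x=(uv[0]-i['cx'])/i['fx'];y=(uv[1]-i['cy'])/i['fy']
    if n=='wrist':
        r=np.hypot(x,y); k=np.sin(r)/r if r>1e-9 else 1; d=np.array([x*k,y*k,np.cos(r)])
    else: d=np.array([x,y,1.])
    c=-R.T@t; d=R.T@d; return c+d*(z-c[2])/d[2]
def proj(n,X,i=None):
    i=i or vision.camera_info(n); p=np.array(i['R'])@X+np.array(i['t'])
    if n=='wrist':
        r=np.hypot(p[0],p[1]); k=np.arctan2(r,p[2])/max(r,1e-9); return i['cx']+i['fx']*p[0]*k, i['cy']+i['fy']*p[1]*k
    return i['cx']+i['fx']*p[0]/p[2], i['cy']+i['fy']*p[1]/p[2]
E
python3 - <<'E'
from h import *
im=cv2.imread('pics/top0.png')
c=im[125:305,130:370]; cv2.imwrite('pics/crop0.png',cv2.resize(c,None,fx=3.3,fy=3.3,interpolation=cv2.INTER_CUBIC))
hsv=cv2.cvtColor(im,cv2.COLOR_BGR2HSV)
m=((hsv[...,1]<60)&(hsv[...,2]>130)).astype(np.uint8)
m=cv2.morphologyEx(m,cv2.MORPH_CLOSE,np.ones((3,3)))
cs,_=cv2.findContours(m[:345,135:400],cv2.RETR_EXTERNAL,cv2.CHAIN_APPROX_NONE,offset=(135,0))
for k in cs:
    a=cv2.contourArea(k)
    if a>60:
        (x,y),r=cv2.minEnclosingCircle(k); print(round(a),np.round([x,y,r],1),np.round(ray('top',(x,y),8)[:2]), 'd',round(2*r/512*1050))
E
```

```text
184 [219.  334.5  19.2] [331. 234.] d 79
216 [292.5 309.5  26.6] [384.  74.] d 109
643 [228.4 272.9  21.1] [466. 217.] d 86
458 [157.7 272.2  15.1] [469. 375.] d 62
78 [266.  228.    7.6] [568. 134.] d 31
326 [222.8 217.9  15.1] [592. 234.] d 62
598 [193.2 215.2  14.5] [599. 301.] d 59
66 [238.  195.5  10.6] [645. 200.] d 43
175 [148.1 195.5   8.2] [647. 407.] d 34
1898 [305.  219.7  52.2] [587.  45.] d 214
244 [259.5 159.2  11.9] [733. 152.] d 49
707 [161.5 155.   22.7] [745. 382.] d 93
341 [284.4 144.4  13.5] [769.  93.] d 55
84 [229.5 108.5  16.3] [861. 225.] d 67
76 [233.2  78.5  13.8] [939. 218.] d 57
74 [270.5  68.   10.1] [966. 128.] d 41
1392 [197.9  85.3  40.9] [922. 303.] d 168
6857 [337.5 106.5  72. ] [864. -33.] d 295
13290 [267.   72.  150.4] [955. 137.] d 617
```

View pics/crop0.png

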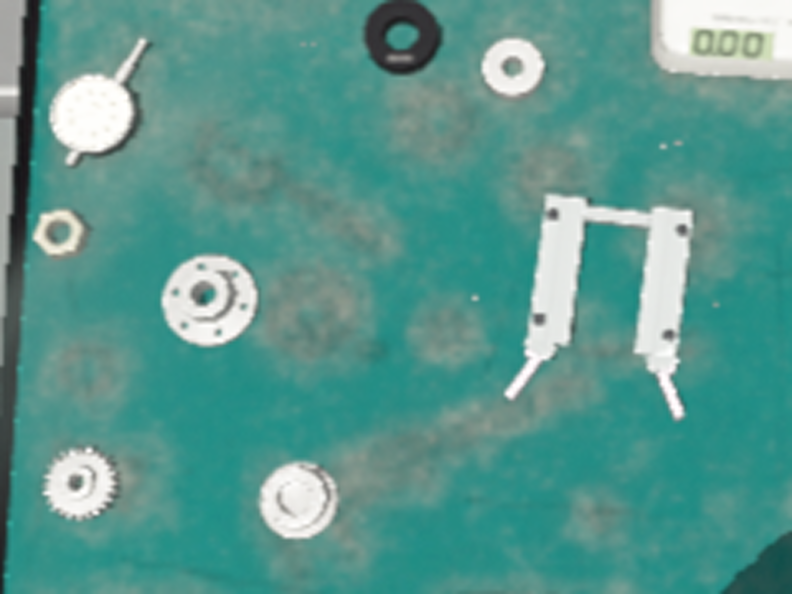

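The crop confirms it: the part at crop (210,300) has the bolt-hole ring and a stepped hub, so it is the flange. The gear is at (80,483) and the plain end cap at (299,500). The aluminium track has its stop at the top (618,218) and its flare at the bottom. Next I'll compute the track pose.

Run:
```python
from h import *
f=lambda u,v,z: ray('top',((u+.5)/3.3-.5+130,(v+.5)/3.3-.5+125),z)[:2]
P={k:f(*v) for k,v in dict(Lt=(585,199,18.5),Lb=(572,347,18.5),Rt=(652,208,18.5),Rb=(637,352,18.5),sL=(586,219,9),sR=(650,226,9),fL=(510,396,14),fR=(680,416,14)).items()}
for k,v in P.items(): print(k,np.round(v,1))
aL=P['Lt']-P['Lb'];aR=P['Rt']-P['Rb'];print(np.linalg.norm(aL),np.linalg.norm(aR),np.degrees(np.arctan2(aL[1],aL[0])),np.degrees(np.arctan2(aR[1],aR[0])))
d=(aL+aR);d/=np.linalg.norm(d); print('w',np.cross(d,P['Lb']-P['Rb']),np.cross(d,P['Lt']-P['Rt']))
s=(P['sL']+P['sR'])/2; mid=(P['Lt']+P['Lb']+P['Rt']+P['Rb'])/4
o=mid+d*((s-mid)@d-33); print('yaw',np.degrees(np.arctan2(d[1],d[0])),'origin',o,'alt from lip end',(P['Lt']+P['Rt'])/2-45*d,'mouth',o-140*d)
print('flange',ray('top',(193.2,215.2),8))
s=robot.read_state();print(Ro.from_quat(s['ee_rot']).as_matrix().round(4),s['clock'])
i=vision.camera_info('wrist');print(i['fx'],i['cx'],i['cy'],-np.array(i['R']).T@i['t'], np.array(i['R'])[2])
```

```text
Lt [665.9  40.6]
Lb [560.9  49.9]
Rt [659.1  -5.9]
Rb [557.    5.6]
sL [654.2  40.1]
sR [648.8  -4.6]
fL [528.   92.4]
fR [513.3 -23.2]
105.49084837491199 102.67824988380603 -5.0758428169571905 -6.430535611181593
w 44.50906181620416 46.969514649862724
yaw -5.74403707664718 origin [618.7600435  21.7563267] alt from lip end [617.72761075  21.86017868] mouth [479.46299195  35.76815839]
flange [599.19694886 301.40394873   8.        ]
[[ 9.415e-01  3.371e-01 -4.000e-04]
 [ 3.371e-01 -9.415e-01  2.100e-03]
 [ 3.000e-04 -2.100e-03 -1.000e+00]] 0.1
371.64829954431775 321.12536295408177 239.12783963900375 [ 260.12437291 -517.21704415  372.39396358] [-0.26326076 -0.09121952 -0.9604024 ]<stdin>:6: DeprecationWarning: Arrays of 2-dimensional vectors are deprecated. Use arrays of 3-dimensional vectors instead. (deprecated in NumPy 2.0)
```

Run:
```python
from h import *
b=ray('top',(405,288),0);print('magstand base',b)
for z in (0,50,100,150,200): print(z,np.round(proj('scene',np.array([b[0],b[1],z]))))
# best-fit height of pixel-pair: tip of stand arm top(473,263) 
for z in (0,50,100,150,200): X=ray('top',(473,263),z);print(z,X.round(),np.round(proj('scene',X)))
```

```text
magstand base [ 429.94116337 -177.42374715    0.        ]
0 [301. 294.]
50 [301. 277.]
100 [302. 260.]
150 [302. 243.]
200 [302. 225.]
0 [ 485. -333.    0.] [353. 323.]
50 [ 478. -318.   50.] [348. 303.]
100 [ 471. -302.  100.] [343. 283.]
150 [ 464. -287.  150.] [338. 262.]
200 [ 457. -271.  200.] [332. 241.]
```

The magnetic stand is about 100–130 mm high, so the fingertips clear it at z > 230. Moving to hover over the flange.

apply_moves --pt "0.03 -0.028 -0.005 0 0 0 0.0854" --pt "0.06 -0.057 -0.01 0 0 -5 0.0854" --pt "0.09 -0.087 -0.015 0 0 -10 0.0854" --pt "0.12 -0.117 -0.02 0 0 -15 0.0854" --pt "0.15 -0.147 -0.02 0 0 -20 0.0854" --pt "0.18 -0.177 -0.02 0 0 -25 0.0854" --pt "0.21 -0.207 -0.02 0 0 -30 0.0854" --pt "0.24 -0.237 -0.02 0 0 -35 0.0854" --pt "0.27 -0.266 -0.02 0 0 -40 0.0854" --pt "0.3 -0.296 -0.02 0 0 -45 0.0854" --pt "0.33 -0.326 -0.02 0 0 -50 0.0854" --pt "0.36 -0.355 -0.02 0 0 -55 0.0854"

```text
clock: 1.1
tool_pos: [410.0, -90.0, 424.5]
ee_rot: [0.794, 0.608, -0.0, 0.0]
wrist_force: [1.4, -0.4, 0.8]
gripper_width: 85.6
grasp_force: 0.0
```

apply_moves --pt "0.036 0.006 0.005 0 0 -2 0.0854" --pt "0.072 0.013 0.01 0 0 -4 0.0854" --pt "0.11 0.02 0.02 0 0 -6 0.0854" --pt "0.147 0.027 0.03 0 0 -8 0.0854" --pt "0.184 0.034 0.04 0 0 -9.5 0.0854" --pt "0.221 0.041 0.05 0 0 -9.5 0.0854" --pt "0.258 0.048 0.06 0 0 -9.5 0.0854" --pt "0.295 0.055 0.07 0 0 -9.5 0.0854" --pt "0.332 0.062 0.08 0 0 -9.5 0.0854" --pt "0.368 0.068 0.09 0 0 -9.5 0.08" --pt "0.4 0.073 0.1 0 0 -9.5 0.07" --pt "0.422 0.077 0.105 0 0 -9.5 0.06"

```text
clock: 2.1
tool_pos: [595.5, 297.2, 317.1]
ee_rot: [0.741, 0.671, -0.001, -0.001]
wrist_force: [-0.4, -0.5, 0.1]
gripper_width: 60.7
grasp_force: 0.0
```

apply_moves --pt "0 0 0 0 0 0 0.055" --pt "0 0 0 0 0 0 0.055" --pt "0 0 0 0 0 0 0.055"

```text
clock: 2.35
tool_pos: [595.3, 294.1, 319.1]
ee_rot: [0.742, 0.67, -0.001, -0.0]
wrist_force: [0.1, -0.4, -0.7]
gripper_width: 55.0
grasp_force: 0.0
```

Run:
```python
from h import *
s=robot.read_state(); i=vision.camera_info('wrist'); im=vision.read_camera('wrist'); cv2.imwrite('pics/w1.png',im)
np.save('w1.npy',i,allow_pickle=True)
print(s['clock'],s['tool_pos'],Ro.from_quat(s['ee_rot']).as_matrix().round(3)[:2],s['gripper_width'])
print('expect flange',proj('wrist',np.array([599,301,8]),i), 'tool axis pt',proj('wrist',np.array([*s['tool_pos'][:2],26]),i))
```

```text
2.35 [595.26641254 294.14553506 319.07005689] [[ 0.101  0.995 -0.001]
 [ 0.995 -0.101 -0.001]] 55.036497135152416
expect flange (np.float64(326.1146538287532), np.float64(216.76230636831716)) tool axis pt (np.float64(322.2172516259115), np.float64(231.83904733794137))
```

View pics/w1.png

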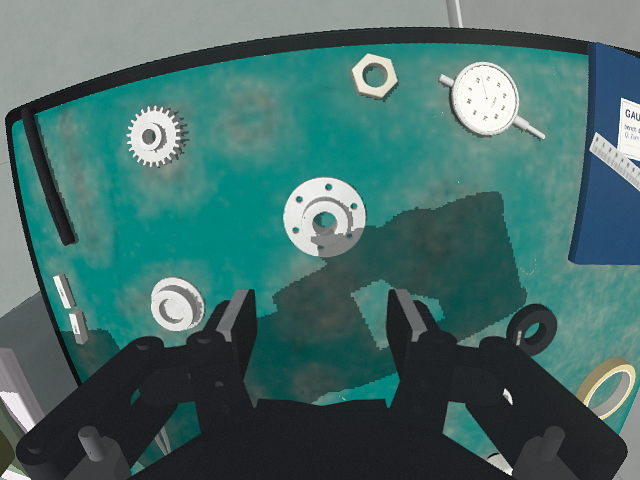

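The wrist view shows the flange at (325,217) with its bolt holes and hub, close to the predicted (326,217). The fingers at (235,330) and (410,330) are aligned to straddle it. One close measurement, then I'll descend.

Run:
```python
from h import *
i=np.load('w1.npy',allow_pickle=True).item(); im=cv2.imread('pics/w1.png')[165:265,270:380]
hsv=cv2.cvtColor(im,cv2.COLOR_BGR2HSV); m=(hsv[...,1]<70).astype(np.uint8)
m=cv2.morphologyEx(m,cv2.MORPH_CLOSE,np.ones((5,5)))
k=max(cv2.findContours(m,cv2.RETR_EXTERNAL,cv2.CHAIN_APPROX_NONE,offset=(270,165))[0],key=cv2.contourArea)
P=np.array([ray('wrist',p[0],8,i)[:2] for p in k]).astype(np.float32)
print(cv2.boundingRect(k),cv2.minEnclosingCircle(P))
s=robot.read_state();print(s['tool_pos'])
```

```text
(283, 177, 83, 81) ((597.5062255859375, 300.4530944824219), 32.29641342163086)
[595.32725434 293.73093801 319.60899881]
```

apply_moves --pt "0.003 0.001 0.02 0 0 0 0.055" --pt "0.007 0.0015 0.05 0 0 0 0.055" --pt "0.007 0.0015 0.08 0 0 0 0.055" --pt "0.007 0.0015 0.1 0 0 0 0.055" --pt "0.007 0.0015 0.115 0 0 0 0.055" --pt "0.007 0.0015 0.125 0 0 0 0.055" --pt "0.007 0.0015 0.13 0 0 0 0.055" --pt "0.007 0.0015 0.133 0 0 0 0.055" --pt "0.007 0.0015 0.133 0 0 0 0.055" --pt "0.007 0.0015 0.133 0 0 0 0.055"

```text
clock: 3.23
tool_pos: [598.5, 301.5, 188.2]
ee_rot: [0.742, 0.67, 0.001, 0.0]
wrist_force: [0.4, 1.2, 0.2]
gripper_width: 55.0
grasp_force: 0.0
```

Run:
```python
from h import *
s=robot.read_state(); im=vision.read_camera('wrist'); cv2.imwrite('pics/w2.png',im)
print(s['clock'],s['tool_pos'],s['wrist_force'])
```

```text
3.2333 [598.50867491 301.51596815 188.18411683] [0.39461841 1.18490117 0.16537827]
```

View pics/w2.png

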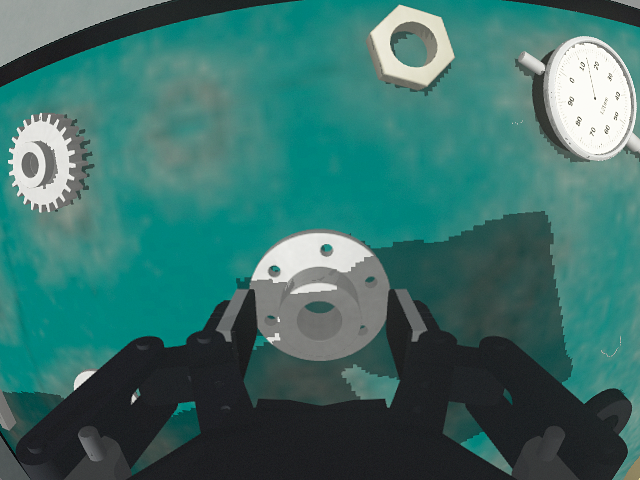

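The fingers straddle the hub, which is centred near (321,305) between the tips at (240,330) and (405,330). Closing now, then a small lift.

apply_moves --pt "0 0 0.001 0 0 0 0.03" --pt "0 0 0.001 0 0 0 0.03" --pt "0 0 0.001 0 0 0 0.03" --pt "0 0 0.001 0 0 0 0.03" --pt "0 0 0.001 0 0 0 0.03" --pt "0 0 0.001 0 0 0 0.03"

```text
clock: 3.78
tool_pos: [598.2, 301.6, 187.0]
ee_rot: [0.742, 0.67, 0.001, 0.0]
wrist_force: [-2.2, -0.4, 5.2]
gripper_width: 31.8
grasp_force: 59.2
```

apply_moves --pt "0 0 -0.005 0 0 0 0.03" --pt "0 0 -0.015 0 0 0 0.03" --pt "0 0 -0.03 0 0 0 0.03" --pt "0 0 -0.03 0 0 0 0.03" --pt "0 0 -0.03 0 0 0 0.03"

```text
clock: 4.2
tool_pos: [598.7, 301.6, 217.7]
ee_rot: [0.742, 0.67, 0.002, 0.001]
wrist_force: [0.4, -0.5, -2.7]
gripper_width: 31.5
grasp_force: 59.8
```

Run:
```python
from h import *
s=robot.read_state(); i=vision.camera_info('wrist'); im=vision.read_camera('wrist'); cv2.imwrite('pics/w3.png',im)
print(s['clock'],s['tool_pos'],s['wrist_force'],s['gripper_width'],s['grasp_force'])
p=s['tool_pos'];d=np.array([619-140*.995,21.8+14.0])
print(d-p[:2],Ro.from_quat(s['ee_rot']).as_matrix().T@[*(d-p[:2]),0])
```

```text
4.2 [598.66812138 301.63043707 217.74146368] [ 0.35332309 -0.49938075 -2.65196373] 31.530816088309855 59.842956722634426
[-118.96812138 -265.83043707] [-276.49940019  -91.46937323   -0.8189233 ]
```

View pics/w3.png

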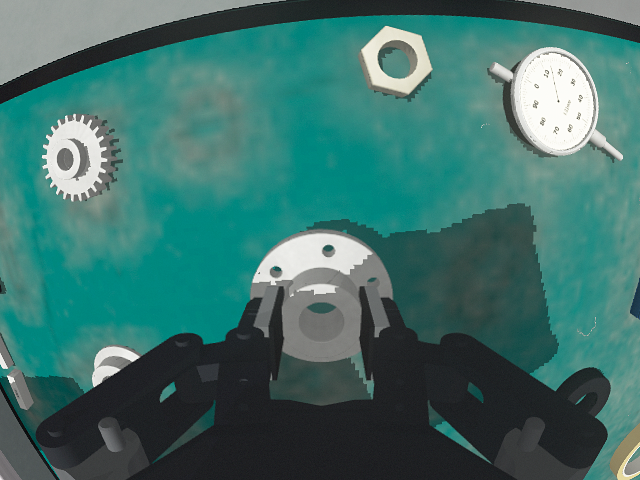

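The flange is held: 60 N grip, about 2.7 N lifted, and it sits flat at (320,300) between the fingers. Carrying it to the mouth.

apply_moves --pt "-0.015 -0.005 -0.01 0 0 0 0.03" --pt "-0.045 -0.015 -0.02 0 0 0 0.03" --pt "-0.08 -0.026 -0.03 0 0 0 0.03" --pt "-0.115 -0.038 -0.03 0 0 0 0.03" --pt "-0.15 -0.05 -0.03 0 0 0 0.03" --pt "-0.185 -0.061 -0.03 0 0 0 0.03" --pt "-0.22 -0.073 -0.03 0 0 0 0.03" --pt "-0.25 -0.083 -0.03 0 0 0 0.03" --pt "-0.268 -0.089 -0.03 0 0 0 0.03" --pt "-0.276 -0.0915 -0.03 0 0 0 0.03" --pt "-0.276 -0.0915 -0.03 0 0 0 0.03" --pt "-0.276 -0.0915 -0.03 0 0 0 0.03"

```text
clock: 5.25
tool_pos: [479.1, 36.1, 245.8]
ee_rot: [0.742, 0.67, 0.0, -0.0]
wrist_force: [0.3, -0.9, -4.5]
gripper_width: 31.3
grasp_force: 60.3
```

Run:
```python
from h import *
s=robot.read_state(); i=vision.camera_info('wrist'); im=vision.read_camera('wrist'); cv2.imwrite('pics/w4.png',im)
np.save('w4.npy',i,allow_pickle=True)
print(s['clock'],s['tool_pos'],s['ee_rot'],s['grasp_force'])
d=np.array([.995,-.1]);n=np.array([.1,.995]);o=np.array([618.8,21.8])
for nm,(a,b,z) in dict(mouth=(-140,0,0),Lb=(-60,23,18.5),Rb=(-60,-23,18.5),Lt=(45,23,18.5),Rt=(45,-23,18.5),stop=(33,0,9)).items():
    print(nm,np.round(proj('wrist',np.array([*(o+a*d+b*n),z]),i)))
```

```text
5.25 [479.09061912  36.14201324 245.7609145 ] [ 7.42331088e-01  6.70033091e-01  4.61225015e-04 -2.53858907e-05] 60.26471242803382
mouth [322. 253.]
Lb [462. 224.]
Rb [454. 298.]
Lt [598. 226.]
Rt [585. 289.]
stop [572. 254.]
```

View pics/w4.png

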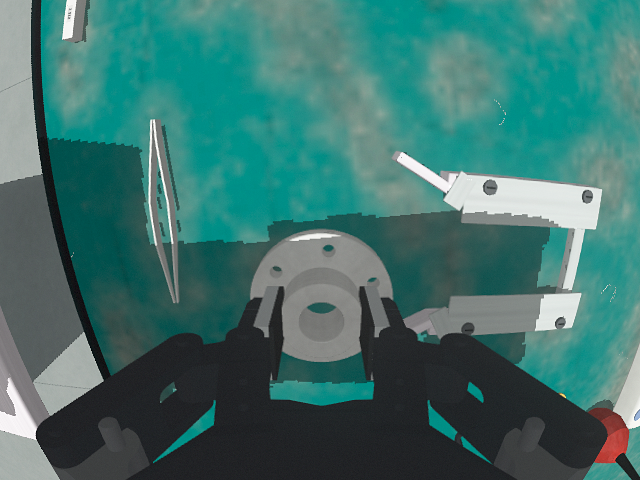

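The track is at right: left-lip inner edge (461,222) to (598,229), right-lip inner edge (450,296) to (582,293), stop bar near (570,260), flange centred in front of the mouth. I'll measure its pose from this view.

Run:
```python
from h import *
i=np.load('w4.npy',allow_pickle=True).item()
f=lambda p,z=18.5: ray('wrist',p,z,i)[:2]
L=[f(p) for p in((461,222),(530,226),(598,229))];R=[f(p) for p in((450,296),(516,295),(582,293))]
st=f((565,262),9)
for P in(L,R,[st]): print(np.round(P,1).tolist())
l=np.polyfit(*np.array(L).T,1);r=np.polyfit(*np.array(R).T,1);print(l,r,'yaw',np.degrees(np.arctan([l[0],r[0]])))
for x in(480,560,618,650): print(x,'mid y',(np.polyval(l,x)+np.polyval(r,x))/2,'gap',np.polyval(l,x)-np.polyval(r,x))
```

```text
[[560.5, 51.9], [607.6, 45.2], [666.4, 37.9]]
[[554.2, 6.4], [600.8, 0.0], [658.7, -8.1]]
[[645.9, 13.6]]
[ -0.13236925 125.96770236] [-0.13858677 83.24448007] yaw [-7.54036323 -7.89017941]
480 mid y 39.57664770383279 gap 45.707633507481205
560 mid y 28.73840711860865 gap 46.20503537853651
618 mid y 20.880682694321138 gap 46.5656517350516
650 mid y 16.545386460231484 gap 46.76461248347371
```

apply_moves --pt "0.003 0 0.01 0 0 1.5 0.03" --pt "0.003 0 0.025 0 0 1.5 0.03" --pt "0.003 0 0.04 0 0 1.5 0.03" --pt "0.003 0 0.05 0 0 1.5 0.03" --pt "0.003 0 0.055 0 0 1.5 0.03" --pt "0.003 0 0.057 0 0 1.5 0.03" --pt "0.003 0 0.058 0 0 1.5 0.03" --pt "0.003 0 0.059 0 0 1.5 0.03" --pt "0.003 0 0.059 0 0 1.5 0.03"

```text
clock: 6.05
tool_pos: [479.7, 39.0, 187.2]
ee_rot: [0.751, 0.661, 0.001, 0.001]
wrist_force: [0.1, 0.6, -3.3]
gripper_width: 31.0
grasp_force: 60.3
```

The flange is just touching down at the mouth. Sliding in along the tool's y.

apply_moves --pt "0 0 0.001 0 0 0 0.03" --pt "0 0.005 0.001 0 0 0 0.03" --pt "0 0.014 0.001 0 0 0 0.03" --pt "0 0.023 0.001 0 0 0 0.03" --pt "0 0.032 0.001 0 0 0 0.03" --pt "0 0.041 0.001 0 0 0 0.03" --pt "0 0.05 0.001 0 0 0 0.03" --pt "0 0.059 0.001 0 0 0 0.03" --pt "0 0.068 0.001 0 0 0 0.03" --pt "0 0.077 0.001 0 0 0 0.03" --pt "0 0.085 0.001 0 0 0 0.03" --pt "0 0.09 0.001 0 0 0 0.03"

```text
clock: 7.05
tool_pos: [569.2, 27.4, 187.0]
ee_rot: [0.751, 0.661, 0.0, 0.0]
wrist_force: [-7.8, 0.5, 10.0]
gripper_width: 31.1
grasp_force: 61.6
```

Run:
```python
from h import *
s=robot.read_state(); i=vision.camera_info('wrist'); im=vision.read_camera('wrist'); cv2.imwrite('pics/w5.png',im)
np.save('w5.npy',i,allow_pickle=True)
print(s['clock'],s['tool_pos'],s['wrist_force'])
```

```text
7.05 [569.21032275  27.42143473 187.02067625] [-7.82478346  0.45557225  9.99171822]
```

View pics/w5.png

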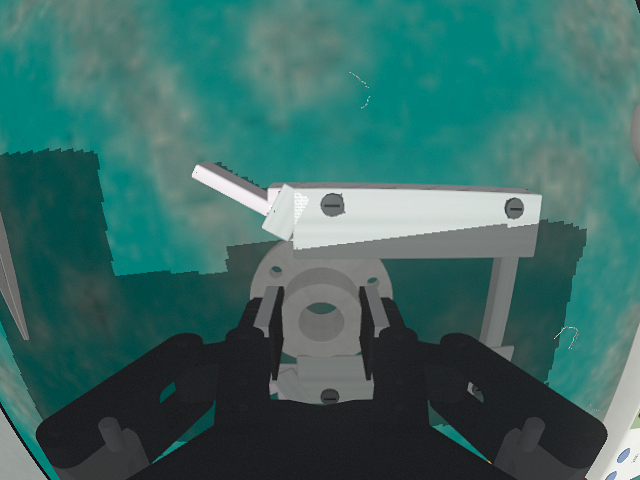

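The flange is under the left lip, with its edge running (292,250) to (540,257), and the hub is centred in the slot at (320,300). Drag is 8 N. Checking the heading before the last stretch.

Run:
```python
from h import *
i=np.load('w5.npy',allow_pickle=True).item()
a,b=[ray('wrist',p,18.5,i)[:2] for p in((296,250),(535,257))];print(a,b,np.degrees(np.arctan2(*(b-a)[::-1])))
print('R lip', ray('wrist',(330,355),18.5,i)[:2]); d=(b-a)/np.linalg.norm(b-a)
q=np.array([569.2,27.4]);w=q-a;print('left lip to tool axis', w[0]*d[1]-w[1]*d[0],'yaw tool',np.degrees(np.arctan2(*Ro.from_quat(robot.read_state()['ee_rot']).as_matrix()[1::-1,1])))
print('stop near top',ray('wrist',(489,300),9,i)[:2])
```

```text
[562.62439396  54.91603402] [665.26028325  37.81590125] -9.45914538233138
R lip [569.93599695   5.07318653]
left lip to tool axis 26.061236197673185 yaw tool -7.319676272131317
stop near top [646.92976819  15.6475372 ]
```

apply_moves --pt "0 0.004 -0.0005 0 0 0 0.03" --pt "0 0.011 -0.0005 0 0 0 0.03" --pt "0 0.018 -0.0005 0 0 0 0.03" --pt "0 0.025 -0.0005 0 0 0 0.03" --pt "0 0.031 -0.0005 0 0 0 0.03" --pt "0 0.036 -0.0005 0 0 0 0.03" --pt "0 0.04 -0.0005 0 0 0 0.03" --pt "0 0.042 -0.0005 0 0 0 0.03" --pt "0 0.042 -0.0005 0 0 0 0.03"

```text
clock: 7.85
tool_pos: [610.4, 22.1, 187.1]
ee_rot: [0.751, 0.661, 0.0, 0.0]
wrist_force: [-3.5, -0.1, 4.9]
gripper_width: 31.4
grasp_force: 61.1
```

apply_moves --pt "0 0.001 0 0 0 0 0.03" --pt "0 0.002 0 0 0 0 0.03" --pt "0 0.003 0 0 0 0 0.03" --pt "0 0.003 0 0 0 0 0.03"

```text
clock: 8.18
tool_pos: [612.8, 21.9, 187.0]
ee_rot: [0.751, 0.661, -0.0, -0.0]
wrist_force: [-4.1, -0.1, 6.0]
gripper_width: 31.2
grasp_force: 61.2
```

apply_moves --pt "0 0.001 0 0 0 0 0.03" --pt "0 0.002 0 0 0 0 0.03" --pt "0 0.003 0 0 0 0 0.03" --pt "0 0.003 0 0 0 0 0.03"

```text
clock: 8.52
tool_pos: [615.8, 21.5, 187.0]
ee_rot: [0.751, 0.661, -0.0, -0.0]
wrist_force: [-4.7, 0.3, 6.9]
gripper_width: 31.4
grasp_force: 61.2
```

apply_moves --pt "0 0.001 0 0 0 0 0.03" --pt "0 0.0015 0 0 0 0 0.03" --pt "0 0.0015 0 0 0 0 0.03"

```text
clock: 8.77
tool_pos: [617.2, 21.3, 187.0]
ee_rot: [0.751, 0.661, -0.0, -0.0]
wrist_force: [-5.2, 1.1, 5.9]
gripper_width: 31.4
grasp_force: 61.2
```

apply_moves --pt "0 0.0008 0 0 0 0 0.03" --pt "0 0.0015 0 0 0 0 0.03" --pt "0 0.0015 0 0 0 0 0.03"

```text
clock: 9.02
tool_pos: [618.7, 21.1, 187.1]
ee_rot: [0.751, 0.661, -0.0, -0.0]
wrist_force: [-4.7, 0.4, 6.2]
gripper_width: 30.9
grasp_force: 61.2
```

apply_moves --pt "0 0.0008 0 0 0 0 0.03" --pt "0 0.0015 0 0 0 0 0.03" --pt "0 0.0015 0 0 0 0 0.03"

```text
clock: 9.27
tool_pos: [619.7, 21.1, 187.0]
ee_rot: [0.751, 0.661, -0.001, -0.001]
wrist_force: [-8.0, 0.4, 8.1]
gripper_width: 31.1
grasp_force: 61.4
```

apply_moves --pt "0 0.0008 0 0 0 0 0.03" --pt "0 0.0015 0 0 0 0 0.03" --pt "0 0.0015 0 0 0 0 0.03"

```text
clock: 9.52
tool_pos: [620.4, 21.0, 187.1]
ee_rot: [0.751, 0.661, -0.002, -0.002]
wrist_force: [-11.5, 0.9, 11.1]
gripper_width: 31.3
grasp_force: 61.8
```

Run:
```python
from h import *
s=robot.read_state(); i=vision.camera_info('wrist'); im=vision.read_camera('wrist'); cv2.imwrite('pics/w6.png',cv2.resize(im[180:420,200:520],None,fx=2,fy=2))
print(s['clock'],s['tool_pos'],s['wrist_force'])
```

```text
9.5167 [620.38326671  20.99356083 187.08445571] [-11.53959493   0.89393764  11.10560376]
```

View pics/w6.png

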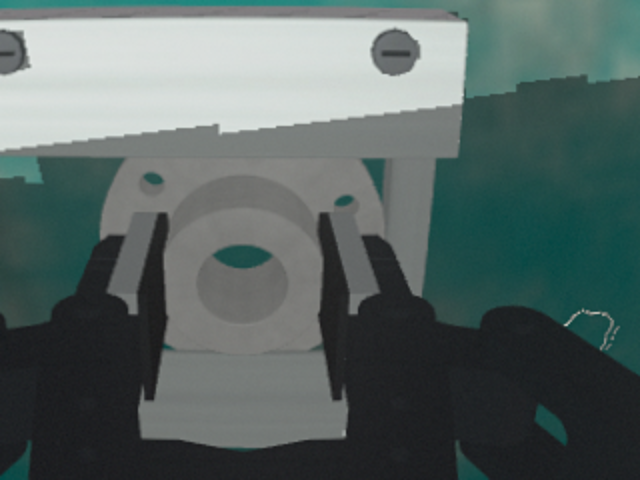

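The disc's leading edge meets the stop bar at crop (384,200), and force is building as expected at contact. One more small push to confirm, then release.

apply_moves --pt "0 0.001 0 0 0 0 0.03" --pt "0 0.002 0 0 0 0 0.03" --pt "0 0.002 0 0 0 0 0.03" --pt "0 0.002 0 0 0 0 0.03"

```text
clock: 9.9
tool_pos: [621.3, 20.9, 187.1]
ee_rot: [0.751, 0.661, -0.004, -0.004]
wrist_force: [-14.9, 1.5, 16.6]
gripper_width: 31.3
grasp_force: 62.2
```

apply_moves --pt "0 0 0 0 0 0 0.04" --pt "0 0 0 0 0 0 0.05" --pt "0 0 0 0 0 0 0.05" --pt "0 0 0 0 0 0 0.05" --pt "0 0 0 0 0 0 0.05"

```text
clock: 10.32
tool_pos: [624.5, 20.3, 186.4]
ee_rot: [0.751, 0.661, 0.0, 0.001]
wrist_force: [-0.2, 0.3, 0.6]
gripper_width: 49.8
grasp_force: 0.0
```

Run:
```python
from h import *
s=robot.read_state(); i=vision.camera_info('wrist'); im=vision.read_camera('wrist'); cv2.imwrite('pics/w7.png',cv2.resize(im[180:420,200:520],None,fx=2,fy=2))
print(s['clock'],s['tool_pos'],s['wrist_force'],s['grasp_force'],s['gripper_width'])
```

```text
10.3167 [624.50211842  20.27632505 186.35670229] [-0.15567742  0.26277462  0.58074951] 0.0 49.76730846968406
```

View pics/w7.png

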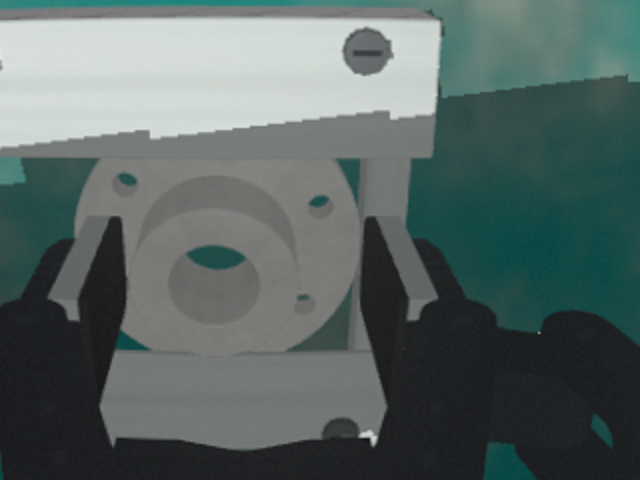

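The flange lies flat with its disc edge against the stop bar at crop (359,225), and the fingers are free. I'll give it a light nudge with the rear finger to verify it is home.

apply_moves --pt "0 0.002 0 0 0 0 0.05" --pt "0 0.004 0 0 0 0 0.05" --pt "0 0.005 0 0 0 0 0.05" --pt "0 0.006 0 0 0 0 0.05" --pt "0 0.006 0 0 0 0 0.05"

```text
clock: 10.78
tool_pos: [628.4, 19.9, 185.6]
ee_rot: [0.751, 0.661, -0.002, -0.003]
wrist_force: [-6.8, 0.6, 6.0]
gripper_width: 49.9
grasp_force: 3.5
```

apply_moves --pt "0 -0.003 0 0 0 0 0.05" --pt "0 -0.008 0 0 0 0 0.052" --pt "0 -0.009 0 0 0 0 0.055" --pt "0 -0.009 -0.005 0 0 0 0.055" --pt "0 -0.009 -0.015 0 0 0 0.055" --pt "0 -0.009 -0.035 0 0 0 0.055" --pt "0 -0.009 -0.06 0 0 0 0.055" --pt "0 -0.009 -0.09 0 0 0 0.055" --pt "0 -0.009 -0.115 0 0 0 0.055" --pt "0 -0.009 -0.13 0 0 0 0.055" --pt "0 -0.009 -0.13 0 0 0 0.055" --pt "0 -0.009 -0.13 0 0 0 0.055"

```text
clock: 11.78
tool_pos: [621.6, 20.7, 318.3]
ee_rot: [0.751, 0.661, 0.001, 0.002]
wrist_force: [-0.2, -0.1, -0.9]
gripper_width: 55.0
grasp_force: 0.0
```

Run:
```python
from h import *
s=robot.read_state(); i=vision.camera_info('wrist'); im=vision.read_camera('wrist'); cv2.imwrite('pics/w8.png',cv2.resize(im[120:340,180:470],None,fx=2.6,fy=2.6))
print(s['clock'],s['tool_pos'],s['wrist_force'],s['gripper_width'])
```

```text
11.7833 [621.59366461  20.73893381 318.25540122] [-0.21827358 -0.11672789 -0.85114244] 54.98539987200653
```

View pics/w8.png

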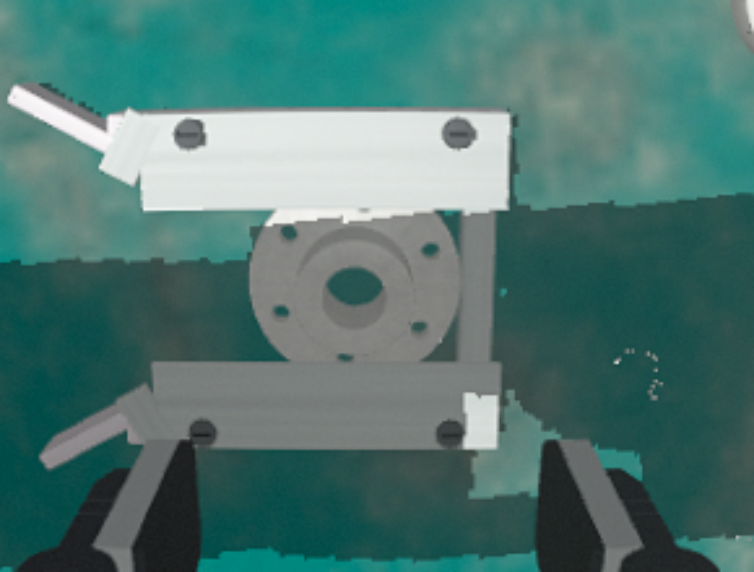

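The flange lies flat and hub up under both lips, with its edge touching the stop bar at crop (460,285). The gripper is clear and the force is about zero, so I'm handing in.

```bash
python3 -c "
from rig import workorder
print(workorder.close_job())"
```

```text
the job is handed in; nothing more can be done
None
```

The flange is in the track, hub up under both lips and against the stop, and released with the gripper clear; the gear and end cap were not touched, and I handed the job in at about 11.8 s of the 40 s allowed.

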